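# Find the drive module in the feel box and check-weigh it

### The job

A robot-kit drive module stands hidden under the sliding lid of the orange box, somewhere beyond the hand hole. Reach in through the hole, slide the lid along, find the module by feel, lift it out and set it down gently on the pan of the white scale, then let go so that it is weighed. Leave the other things on the table where they are.

Things in the scene. Friction and masses are not known exactly. Their poses are not given: they have to be found in the camera images.
- box: Fixed opaque orange plastic box, 310 (x) x 156 (y) x 74 mm high, walls 6 mm, floor 8 mm thick; origin at the centre of its underside on the table, x along its length. Its top is covered by the sliding lid. Inside, on the floor, two rails 6 mm high run along x, 48 mm apart (faces at y = -24 and +24), and hold the drive module in line
- box_floor (a point): Centre of the box's inner floor, 8 mm above the table; axes as the box. ONE drive module stands hidden on this floor (its own pose is not reported; nothing else is in the box): upright, loose, square to the box, on y = 0, its centre anywhere from x = 0 to x = +98 mm. It slides along x between the rails when pushed low down, with 1 to 4 N
- far_stop (a point): Point on the box floor at x = +120 mm, y = 0, where a 6 mm high cross stop closes the rails and halts the module; fingers higher than that can go on to the end wall's face at x = +149 mm. The hidden module: black block 36 (x) x 44 (y) x 52 mm high, orange band round its foot, on top a white boss 24 mm across and 12 mm high (64 mm in all); 0.25 to 0.36 kg
- lid_hole (a point): Centre of the hand hole, at the lid's top face (80 mm above the table). The hole is edged in white, 66 mm along the box's x and 132 mm along its y; its axes are those of the box. Fingers that close along the box's y fit through it open, and can pass either side of the module
- lid (a joint): Sliding grey lid of the box, 5 mm thick, 380 mm long (130 mm behind the hole's centre, 250 mm ahead). Value in m = x of the hole's centre in the box's frame, -0.1 to +0.1; +x is ahead. It starts near the -x end, slides with about 1 N both ways and stays where left; push it with the fingers against the hole's edge
- pan_top (a point): Centre of the top face of the scale's square steel pan, 140 x 140 x 4 mm, level, 54 mm above the table when empty; x and y along the pan's sides. The pan stands on a white scale with a dark display on its -x side
- scale_pan (a joint): How far the pan has sunk, m: 0 empty, about 0.006 to 0.009 with the module on it, 0.012 at its stop; sprung (400 N/m) and damped
- beam: Bystander: grey kit beam with holes lying flat, 130 x 16 x 10 mm, origin under its centre
- gear: Bystander: grey gear wheel lying flat, 76 mm across, 16 mm high, origin under its centre
- screwdriver: Bystander: screwdriver 170 mm long lying on the table, along its own x
- mug: Bystander: blue mug, 80 mm across, 95 mm high, handle at +y, origin under its centre
- rover: Bystander: small four-wheeled kit car, 124 x 106 x 60 mm, origin on the table under its centre
- mouse: Bystander: black computer mouse, 105 x 60 x 29 mm, origin under its centre

How it is judged (in metres and radians):
At the end, for the whole second after the job is handed in: The module alone rests on the scale's pan, released: the pan has sunk 4.5 to 11.5 mm under its weight and is still (under 10 mm/s) (value of joint scale_pan between 0.0045 and 0.0115 m and velocity of joint scale_pan between -0.01 and 0.01 m/s); the robot touches nothing.
It fails at once if the module is dropped or slammed on the pan (the pan moves down faster than 0.45 m/s) (velocity of joint scale_pan above 0.45 m/s).
It fails at once if another thing on the table (beam, gear, screwdriver, mug, rover or mouse) is moved by more than 30 mm (distance of any of beam, gear, screwdriver, mug, rover, mouse from where it was at the start of the episode above 0.03 m).
It also fails if it takes over 54 s, if anything falls off the work surface, if the arm or the gripper's body presses on something with over 40 N, if the wrist force passes 120 N, or if a joint passes its speed limit or range.

### The arm

A 7-joint arm with a two-finger parallel gripper is mounted at the origin on the work surface. World frame = base frame: x ahead of the robot, y to its left, z up, the work surface at z = 0. Lengths are in mm, angles in rad, forces in N, time in s.
With the tool pointing down it reaches from about 425 to 925 mm from the base axis. Payload 6.8 kg.
Tool frame: the origin (TCP) lies at the very end of the fingers, on their centre line; the grasp point (between the pads) lies 19 mm behind it; z points along the fingers, y is the line along which they close (so a half turn about z gives the same grasp; the last joint's range is limited). The gripper opens to 85 mm and grips with 20 to 120 N. Pads are 22 mm wide; open, the fingers measure 114 mm over their backs; the gripper's body (76 mm by 85 mm) begins 54 mm behind the grasp point. The pads swing forward as they close: fully open they stand 13 mm farther back than shut.
Start: joints at [1.219, 0.477, 0.022, 1.555, -0.011, 1.109, -0.083], TCP at [162.948, -655.054, 231.308] pointing down, gripper open.
Joint ranges: [-2.96, 2.96], [-0.34, 2.1], [-1.41, 1.46], [0.24, 2.44], [-1.37, 4.51], [0.17, 1.92], [-2.96, 2.96]. Speed limits (rad/s): [2.39, 2.39, 3.14, 3.14, 3.14, 3.14, 3.14].

### API

Orientations are given as a rotation vector (axis times angle).
In Python, from station import manip gives the robot as it stands.
- The arm moves only by the tool send_rows, never from a script. Its argument "steps" is a list of rows, each a list of 3 entries, a list of its own where there are three numbers: the shift along the tool's x, y, z in mm, then the turn, a rotation vector about the tool's x, y, z in rad, then the finger opening in mm, from 0 to 85.4. A call has 1 to 12 rows; each row shifts and turns the commanded pose from where the row before left it, along the tool's axes as they then stand; what a row does not reach is not made up. A row lasts 1/10 s, in which the tool goes at most 50 mm and 8.59 degrees, less where a joint would pass 70% of its speed; a pose out of reach is approached as far as the arm can. A call is refused whole if a number of a shift passes 50 or a number of a turn 0.15, either way. A call with a gripper value outside its range is refused whole. The fingers move at their own pace and stop on an object; "newtons" is the grip in N (left out, the last holds). Time passes only in rows, so rows that do not move let the fingers close. It gives the time, the measured TCP pose, the force, the opening and the grip force at its end, in the units of the state.
- manip.observe(): the state, without advancing time (a new reading comes with each control period).
- manip.camera(name): name is "side" or "top"; returns the picture (400x640x3 uint8, red, green, blue); there is no depth.
- manip.calibration(name): a dict with "intrinsics" (3x3 intrinsics, pixels), "rvec" (rotation vector, rad) and "tvec" (3), from world to camera coordinates, as OpenCV has them. Camera axes: x right, y down, z forward; pixel columns grow to the right and rows downward; lengths in mm; the calibration is good to about 2 mm. A picture is of the moment at which its call begins. calibration takes no time and is no camera call.
- manip.close_job(): hands the job in; it is judged then, once.
Trained networks look in the newest picture that a camera, given by its name, has taken for a name from the list of things; names that differ only in an ending like _2 or _b are one class to them, and where a whole thing is asked for, a point or a joint stands for the part that bears it (a point fixed in the world has none). Each returns a list of dicts, best first, with "score" (0 to 1); they miss things now and then, are a little off and sometimes report something else, mostly with a low value. They report only what shows in the picture. A call takes as long as a camera call.
- manip.boxes_of(camera, name): "centre" ([column, row] in pixels, amid what is visible of it).
- manip.cut_out(camera, name): "mask" (400x640 bool, what is visible of it) and "centre" ([column, row] in pixels, amid what is visible of it).
- manip.pinpoint(camera, name): "centre" ([column, row] in pixels: a listed point, or the origin of a listed thing).
The state is a dict: "time": time; "qpos": joint angles; "joint_vel": joint speeds; "tau": joint torques, N m; "eef_pos": TCP position; "eef_rot": TCP orientation; "ft_force": force on the tool from outside, world axes, zero at the start; "moment": the same for the moment, N m; "opening": finger opening in mm; "gripper_force": force on a finger pad.
Only numpy, scipy, OpenCV 4.12 (cv2) and the standard library are available. Lean on these libraries where they do the work, as an engineer would, in place of code of your own. Each camera call takes 0.05 s, during which the arm holds its last target. There are 200 camera calls.

## Working session

There is one attempt and no reset: what is moved stays moved. The work goes in short steps, Python scripts to look and compute and a tool call to move; the robot and the scene stay as the last step left them, time stands still between calls to the robot, and variables do not carry over. Pictures are saved under pics/ and viewed, at most 10 in all, crops included, and the job is handed in when it is done.

Besides the shell and the picture viewer there is one more tool, called after "Emit:" as name(argument=value, ...), one argument or row to a line, values as JSON. send_rows: Moves the arm, as the interface text tells. Its arguments: {"type":"object","properties":{"steps":{"type":"array","items":{"type":"array"}},"newtons":{"type":"number"}},"required":["steps"]}

```bash
mkdir -p pics; ls; cat > h.py <<'E'
import numpy as np, cv2
from station import manip
def cal(c):
    d=manip.calibration(c); return np.array(d["intrinsics"],float),np.array(d["rvec"],float),np.array(d["tvec"],float).ravel()
def ray(c,px):
    K,r,t=cal(c); R=cv2.Rodrigues(r)[0]
    d=R.T@np.linalg.inv(K)@np.array([px[0],px[1],1.]); return -R.T@t,d
def onz(c,px,z):
    o,d=ray(c,px); return o+d*(z-o[2])/d[2]
def proj(c,P):
    K,r,t=cal(c); return cv2.projectPoints(np.array(P,float).reshape(-1,1,3),r,t,K,None)[0].reshape(-1,2)
E
python3 - <<'E'
from h import *
for c in("top","side"):
    im=manip.camera(c); cv2.imwrite(f"pics/{c}0.png",im[:,:,::-1])
    print(c,-cv2.Rodrigues(cal(c)[1])[0].T@cal(c)[2])
    for n,z in(("lid_hole",80),("box_floor",8),("far_stop",8),("box",0),("pan_top",54)):
        for r in manip.pinpoint(c,n)[:1]: print(n,r["score"],np.round(r["centre"]),np.round(onz(c,r["centre"],z),1))
s=manip.observe(); print(s["time"],s["eef_pos"],s["eef_rot"],s["ft_force"])
E
```

```text
pics
top [ 465.92265239  -16.96509979 1448.91065889]
lid_hole 0.89 [230. 250.] [418.9 251.7  80. ]
box 0.6 [237. 223.] [500.7 248.    0. ]
pan_top 0.88 [393. 198.] [ 579.6 -238.5   54. ]
side [379.87835985 744.96034861 799.22208366]
lid_hole 0.58 [368. 280.] [414.5 252.8  80. ]
box_floor 0.58 [365. 285.] [422.4 220.2   8. ]
far_stop 0.55 [343. 155.] [ 598.6 -299.1    8. ]
box 0.77 [332. 288.] [501.9 244.4   0. ]
pan_top 0.71 [344. 155.] [ 580.8 -235.7   54. ]
0.6 [ 162.91437167 -655.0517457   231.31183459] [ 3.11826521e+00  3.81968586e-01 -1.47053870e-06] [ 0.11754957 -0.41203155  0.37648311]
```

View pics/top0.png

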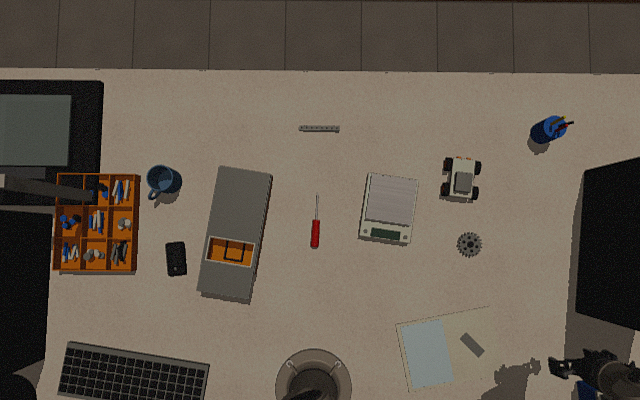

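View pics/side0.png

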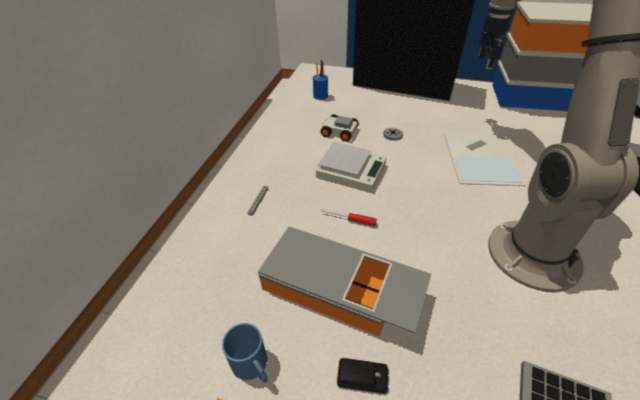

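The top view shows the grey lid from (225,299) to (246,170), its hole at (230,250), and the scale pan at (391,199). The side view agrees, with the hole at (368,280) and the screwdriver between the box and the scale.

```bash
python3 - <<'E'
from h import *
for c in("top","side"):
    im=manip.camera(c)
    for n,z in(("lid",80),("pan_top",54),("box",80)):
        r=manip.cut_out(c,n)
        if not r: continue
        m=r[0]["mask"].astype(np.uint8)
        cs=max(cv2.findContours(m,0,2)[0],key=cv2.contourArea)[:,0,:]
        P=np.array([onz(c,p,z)[:2] for p in cs],np.float32)
        (cx,cy),(w,h),a=cv2.minAreaRect(P); print(c,n,r[0]["score"],round(cx,1),round(cy,1),round(w,1),round(h,1),round(a,2), m.sum())
    # white rim
    hp=proj(c,[[419,252,80]])[0]; 
    hsv=cv2.cvtColor(im,cv2.COLOR_RGB2HSV); x0,y0=(hp-45).astype(int)
    sub=hsv[y0:y0+90,x0:x0+90]; w=((sub[...,2]>165)&(sub[...,1]<50)).astype(np.uint8)
    o=((sub[...,1]>120)).astype(np.uint8)
    cs=max(cv2.findContours(o,0,2)[0],key=cv2.contourArea)[:,0,:]+[x0,y0]
    P=np.array([onz(c,p,80)[:2] for p in cs],np.float32); print(c,"holeorange",cv2.minAreaRect(P))
    cv2.imwrite(f"pics/{c}1.png",cv2.resize(im[y0:y0+90,x0:x0+90,::-1],None,fx=6,fy=6,interpolation=2))
for n in("screwdriver","mug","rover"):
    for r in manip.pinpoint("top",n)[:1] if False else manip.boxes_of("side",n)[:1]: print(n,onz("side",r["centre"],20))
E
```

```text
top lid 0.81 475.2 243.2 158.8 379.7 81.2 5682
top pan_top 0.76 578.1 -230.8 144.6 147.3 81.54 2136
top box 0.94 473.1 240.0 174.4 387.1 81.33 7218
top holeorange ((414.6826477050781, 251.765625), (129.36099243164062, 64.092041015625), 81.16798400878906)
side lid 0.65 472.6 245.8 162.8 378.3 81.2 7837
side pan_top 0.56 575.9 -224.5 144.4 138.5 80.63 1013
side box 0.67 475.6 263.8 198.7 380.1 81.55 11230
side holeorange ((414.4309997558594, 254.04421997070312), (124.55311584472656, 62.856361389160156), 81.20870208740234)
screwdriver [482.2466769  -7.9166064  20.       ]
mug [641.14647243 465.14960678  20.        ]
rover [ 646.31708034 -462.3157694    20.        ]
```

View pics/top1.png

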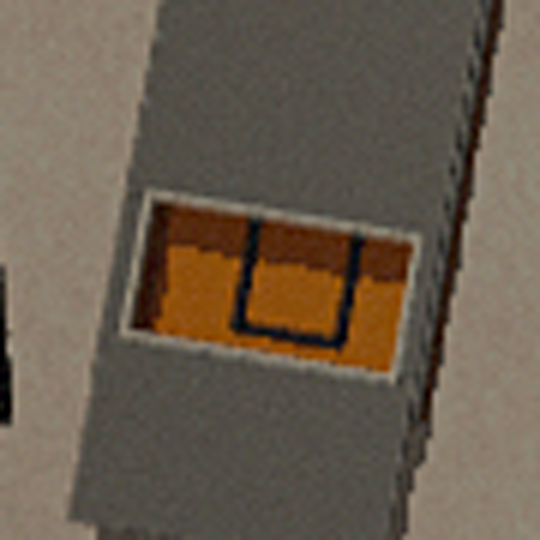

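Box yaw comes out at about -0.154 rad, the hole at (415, 252.5) and the pan at (579.5, -236.5). I'll turn the tool square to the box and travel over at the current height.

Emit:
send_rows(
  steps=[
    [[0,0,0],[0,0,0.132],85],
    [[0,0,0],[0,0,0.132],80],
    [[0,0,0],[0,0,0.133],72],
    [[30,-40,0],[0,0,0],72],
    [[30,-40,0],[0,0,0],72],
    [[30,-40,0],[0,0,0],72],
    [[30,-40,0],[0,0,0],72],
    [[30,-40,0],[0,0,0],72],
    [[30,-40,0],[0,0,0],72],
    [[30,-40,0],[0,0,0],72],
    [[30,-40,0],[0,0,0],72],
    [[30,-40,0],[0,0,0],72],
  ],
)

```text
time: 2.35
eef_pos: [486.0, -339.0, 231.6]
eef_rot: [3.132, -0.241, 0.001]
ft_force: [0.3, -0.5, 0.6]
opening: 72.0
gripper_force: 0.0
```

Emit:
send_rows(
  steps=[
    [[0,-50,0],[0,0,0],72],
    [[0,-50,0],[0,0,0],72],
    [[0,-50,0],[0,0,0],72],
    [[0,-50,0],[0,0,0],72],
    [[0,-50,0],[0,0,0],72],
    [[0,-50,0],[0,0,0],72],
    [[0,-50,0],[0,0,0],72],
    [[0,-50,0],[0,0,0],72],
    [[-40,-44,0],[0,0,0],72],
    [[-40,-44,0],[0,0,0],72],
    [[-40,-43,0],[0,0,0],72],
    [[-40,-43,0],[0,0,0],72],
  ],
)

```text
time: 3.55
eef_pos: [433.3, 222.5, 231.6]
eef_rot: [-3.132, 0.241, -0.001]
ft_force: [0.7, 0.8, 0.3]
opening: 71.9
gripper_force: 0.0
```

```bash
cat >> h.py <<'E'
def uv():
    s=manip.observe(); p=np.array(s["eef_pos"]); R=cv2.Rodrigues(np.array(s["eef_rot"],float))[0]
    print("t",s["time"],"tool u,v,z",np.round([.9882*p[0]-.153*p[1],-.153*p[0]-.9882*p[1],p[2]],1),"yaw",np.arctan2(R[1,0],R[0,0]),"f",np.round(s["ft_force"],1),"tool z",np.round(R[:,2],3))
E
python3 -c "
from h import *
uv()"
```

```text
t 3.55 tool u,v,z [ 394.1 -286.1  231.6] yaw -0.1534088437387964 f [0.7 0.8 0.3] tool z [ 0.001  0.    -1.   ]
```

Emit:
send_rows(
  steps=[
    [[0,0,40],[0,0,0],72],
    [[0,0,40],[0,0,0],72],
    [[0,0,0],[0,0,0],72],
    [[0,0,0],[0,0,0],72],
  ],
)

```text
time: 3.95
eef_pos: [434.5, 220.8, 151.7]
eef_rot: [3.132, -0.241, -0.002]
ft_force: [-0.1, 0.1, 0.5]
opening: 72.3
gripper_force: 0.0
```

```bash
python3 -c "
from h import *
uv()
for c in('top','side'):
    im=manip.camera(c); hp=proj(c,[[430,245,110]])[0].astype(int); s=im[hp[1]-70:hp[1]+70,hp[0]-70:hp[0]+70,::-1]
    cv2.imwrite(f'pics/{c}2.png',cv2.resize(s,(400,400)))
a=cv2.hconcat([cv2.imread('pics/top2.png'),cv2.imread('pics/side2.png')]); cv2.imwrite('pics/both2.png',a)"
```

```text
t 3.95 tool u,v,z [ 395.6 -284.7  151.7] yaw -0.1534760546560765 f [-0.1  0.1  0.5] tool z [-0.001 -0.    -1.   ]
```

View pics/both2.png

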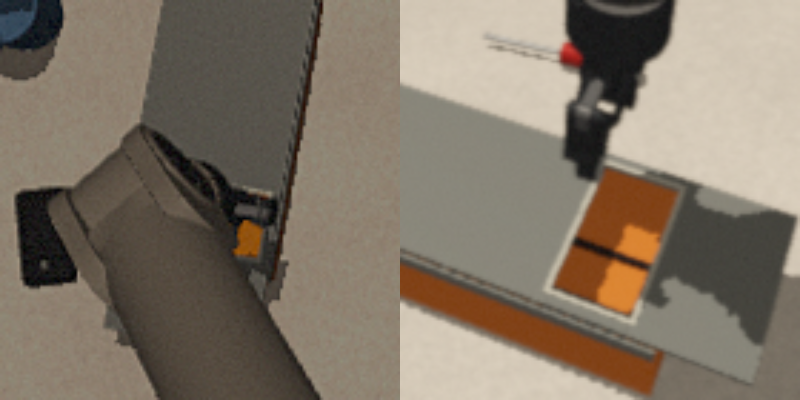

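The fingers are above the lid, at the hole's +x, -y side. They need to move (-24, -28) before going down.

Emit:
send_rows(
  steps=[
    [[-12,-14,0],[0,0,0],72],
    [[-12,-14,0],[0,0,0],72],
    [[0,0,20],[0,0,0],72],
    [[0,0,20],[0,0,0],72],
    [[0,0,10],[0,0,0],72],
    [[0,0,10],[0,0,0],72],
    [[0,0,10],[0,0,0],72],
    [[0,0,10],[0,0,0],72],
    [[0,0,10],[0,0,0],72],
    [[0,0,10],[0,0,0],72],
    [[0,0,0],[0,0,0],72],
  ],
)

```text
time: 5.15
eef_pos: [414.2, 251.8, 49.9]
eef_rot: [3.131, -0.24, -0.003]
ft_force: [-0.6, -0.2, 0.7]
opening: 72.0
gripper_force: 0.0
```

```bash
python3 -c "
from h import *
uv()"
```

```text
t 5.15 tool u,v,z [ 370.8 -312.2   49.9] yaw -0.1530653729062047 f [-0.6 -0.2  0.7] tool z [-0.002 -0.001 -1.   ]
```

Emit:
send_rows(
  steps=[
    [[8,0,0],[0,0,0],72],
    [[8,0,0],[0,0,0],72],
    [[8,0,0],[0,0,0],72],
    [[15,0,0],[0,0,0],72],
    [[15,0,0],[0,0,0],72],
    [[15,0,0],[0,0,0],72],
    [[15,0,0],[0,0,0],72],
    [[15,0,0],[0,0,0],72],
    [[15,0,0],[0,0,0],72],
    [[15,0,0],[0,0,0],72],
    [[15,0,0],[0,0,0],72],
    [[10,0,0],[0,0,0],72],
  ],
)

```text
time: 6.35
eef_pos: [568.9, 228.2, 51.2]
eef_rot: [3.132, -0.242, 0.001]
ft_force: [-1.6, 0.0, -0.0]
opening: 72.0
gripper_force: 0.5
```

```bash
python3 -c "
from h import *
uv()
for c in('top','side'):
    im=manip.camera(c); hp=proj(c,[[510,235,90]])[0].astype(int); s=im[hp[1]-70:hp[1]+70,hp[0]-70:hp[0]+70,::-1]
    cv2.imwrite(f'pics/{c}3.png',cv2.resize(s,(400,400)))
    for n in('lid_hole',):
        for r in manip.pinpoint(c,n)[:1]: print(n,r['score'],onz(c,r['centre'],80))
a=cv2.hconcat([cv2.imread('pics/top3.png'),cv2.imread('pics/side3.png')]); cv2.imwrite('pics/both3.png',a)"
```

```text
t 6.35 tool u,v,z [ 527.2 -312.6   51.2] yaw -0.15413680342517236 f [-1.6  0.  -0. ] tool z [ 0. -0. -1.]
lid_hole 0.66 [548.40769812 239.56610552  80.        ]
```

View pics/both3.png

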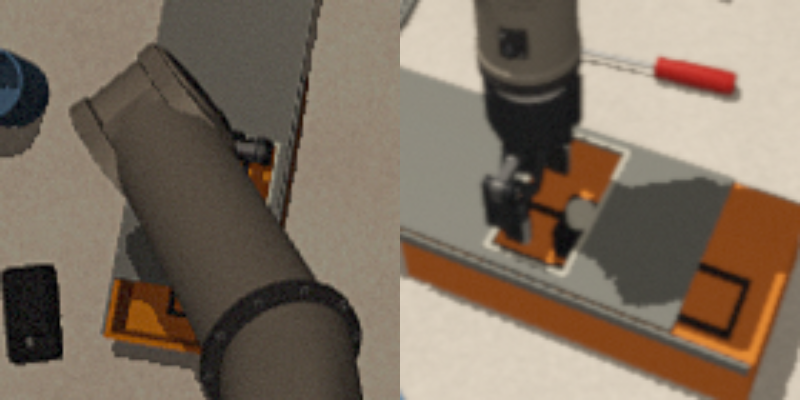

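The side view shows the white boss just inside the hole's -x edge, at (578,212) in the crop. I'll turn that into a position.

```bash
python3 -c "
from h import *
hp=proj('side',[[510,235,90]])[0].astype(int)-70
def uvp(p): return np.round([.9882*p[0]-.153*p[1],-.153*p[0]-.9882*p[1]],1)
for q,z in(((180,212),72),((197,212),72),((165,212),72)):
  P=onz('side',hp+np.array(q)*140/400,z); print(q,P,uvp(P))
# hole edges -x edge midline, +x edge
for q in((625,150),(565,273),(490,243)):
  P=onz('side',hp+np.array([q[0]-400,q[1]])*140/400,80); print(q,uvp(P))
# box -x end outer top corners (z=74)
for q in((736,185),(800,203),(752,365)):
  P=onz('side',hp+np.array([q[0]-400,q[1]])*140/400,74); print(q,uvp(P))
"
```

```text
(180, 212) [528.09871293 238.52462296  72.        ] [ 485.4 -316.5]
(197, 212) [514.21110615 234.8961582   72.        ] [ 472.2 -310.8]
(165, 212) [540.35775593 241.72758704  72.        ] [ 497.  -321.5]
(625, 150) [ 473.5 -245.5]
(565, 273) [ 469.9 -380.2]
(490, 243) [ 537.7 -378.9]
(736, 185) [ 373.1 -238.7]
(800, 203) [ 317.7 -235.3]
(752, 365) [ 311.  -393.1]
```

Emit:
send_rows(
  steps=[
    [[-12,0,0],[0,0,0],72],
    [[-12,0,0],[0,0,0],72],
    [[-12,0,0],[0,0,0],72],
    [[-8,0,0],[0,0,0],72],
    [[-8,0,0],[0,0,0],72],
    [[-6,0,0],[0,0,0],72],
    [[-3,0,0],[0,0,0],72],
    [[0,0,0],[0,0,0],72],
    [[10,0,0],[0,0,0],72],
    [[10,0,0],[0,0,0],72],
    [[0,0,0],[0,0,0],72],
  ],
)

```text
time: 7.65
eef_pos: [529.2, 234.2, 51.3]
eef_rot: [-3.132, 0.244, -0.002]
ft_force: [-0.4, -0.3, 0.1]
opening: 71.8
gripper_force: 0.0
```

```bash
python3 -c "
from h import *
uv()
for c in('top','side'):
    im=manip.camera(c); hp=proj(c,[[510,235,90]])[0].astype(int); s=im[hp[1]-50:hp[1]+50,hp[0]-50:hp[0]+50,::-1]
    print(hp)
    cv2.imwrite(f'pics/{c}4.png',cv2.resize(s,(400,400)))
a=cv2.hconcat([cv2.imread('pics/top4.png'),cv2.imread('pics/side4.png')]); cv2.imwrite('pics/both4.png',a)"
```

```text
t 7.65 tool u,v,z [ 487.1 -312.5   51.3] yaw -0.1557221575144251 f [-0.4 -0.3  0.1] tool z [ 0.002  0.    -1.   ]
[235 219]
[329 263]
```

View pics/both4.png

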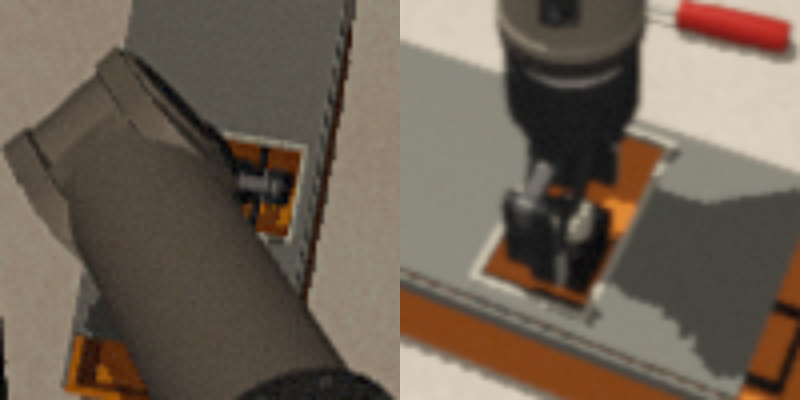

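The finger sits in front of the boss. The boss's -x side shows at (583,222) in the crop, so the tool is a little ahead of it in x. I'll work out the offset.

```bash
python3 -c "
from h import *
hp=np.array([329,263])-50
def uvp(p): return np.round([.9882*p[0]-.153*p[1],-.153*p[0]-.9882*p[1]],1)
for q,z in(((595,218),72),((595,228),72),((660,150),80),((594,312),80),((472,275),80),((538,255),60),((608,215),60)):
  print(q,uvp(onz('side',hp+(np.array(q)-[400,0])/4,z)))
p=lambda u,v,z:(proj('side',[[.9882*u-.153*v,-.153*u-.9882*v,z]])[0]-hp)*4+[400,0]
for u in(474,478,482,486): print(u,p(u-12,-313,72),p(u,-313,72),p(u+12,-313,72),p(u-18,-335,60),p(u+18,-335,60))
im=manip.camera('top')
"
```

```text
(595, 218) [ 472.3 -311.8]
(595, 228) [ 469.4 -318.5]
(660, 150) [ 453.3 -254. ]
(594, 312) [ 445.  -376.3]
(472, 275) [ 519.2 -381.9]
(538, 255) [ 496.4 -342.1]
(608, 215) [ 469.3 -298.6]
474 [610.00844975 225.14443292] [591.66181145 218.57869726] [573.46577862 212.06685897] [604.77704375 268.59009033] [549.74476105 248.33472016]
478 [603.87605445 222.94982452] [585.57982507 216.40212876] [567.43358213 209.90810885] [598.59432529 266.31445783] [543.71403754 246.11503144]
482 [597.76053153 220.76125426] [579.51450359 214.23152416] [561.41784648 207.7552496 ] [592.42877721 264.04514512] [537.69985558 243.90143106]
486 [591.66181145 218.57869726] [573.46577862 212.06685897] [555.41850436 205.60825712] [586.2803281  261.78212592] [531.70214721 241.69389401]
```

Emit:
send_rows(
  steps=[
    [[-3,0,6],[0,0,0],72],
    [[0,0,8],[0,0,0],72],
    [[0,0,8],[0,0,0],72],
    [[0,0,8],[0,0,0],72],
    [[0,0,0],[0,0,0],72],
    [[0,0,0],[0,0,0],55],
    [[0,0,0],[0,0,0],40],
    [[0,0,0],[0,0,0],30],
    [[0,0,0],[0,0,0],30],
    [[0,0,0],[0,0,0],30],
    [[0,0,0],[0,0,0],30],
  ],
  newtons=50,
)

```text
time: 8.9
eef_pos: [523.8, 235.4, 21.2]
eef_rot: [3.132, -0.24, 0.0]
ft_force: [-0.2, -0.9, 6.1]
opening: 43.3
gripper_force: 51.9
```

Emit:
send_rows(
  steps=[
    [[0,0,-5],[0,0,0],30],
    [[0,0,-10],[0,0,0],30],
    [[0,0,-15],[0,0,0],30],
    [[0,0,-15],[0,0,0],30],
    [[0,0,-20],[0,0,0],30],
    [[0,0,-20],[0,0,0],30],
    [[0,0,-20],[0,0,0],30],
    [[0,0,-20],[0,0,0],30],
    [[0,0,-20],[0,0,0],30],
    [[0,0,0],[0,0,0],30],
    [[0,0,0],[0,0,0],30],
  ],
)

```text
time: 10.0
eef_pos: [523.8, 235.5, 166.9]
eef_rot: [-3.132, 0.241, -0.002]
ft_force: [-0.4, -0.1, -3.0]
opening: 43.6
gripper_force: 51.2
```

```bash
python3 -c "
from h import *
uv()
c='side'; im=manip.camera(c); hp=proj(c,[[523,235,150]])[0].astype(int); s=im[hp[1]-60:hp[1]+60,hp[0]-60:hp[0]+60,::-1]
print(hp); cv2.imwrite('pics/side5.png',cv2.resize(s,(480,480)))"
```

```text
t 10.0 tool u,v,z [ 481.6 -312.9  166.9] yaw -0.15328467889537364 f [-0.4 -0.1 -3. ] tool z [ 0.001  0.    -1.   ]
[324 245]
```

View pics/side5.png

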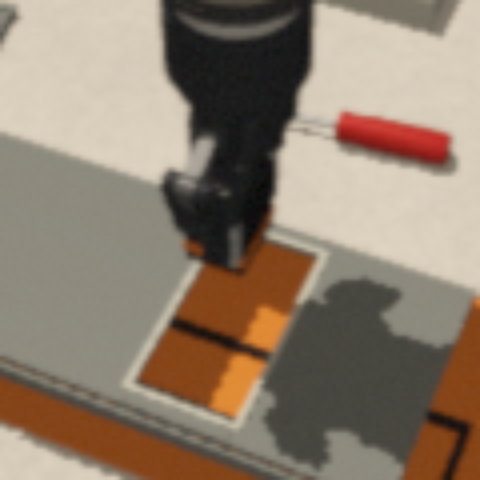

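The module is held upright, with its orange foot just below the fingertips at (225,245), and weighs about 3 N. Its base is 13 mm below the TCP. Next is the carry to the pan.

Emit:
send_rows(
  steps=[
    [[5,19,0],[0,0,0],30],
    [[11,38,0],[0,0,0],30],
    [[11,40,0],[0,0,0],30],
    [[11,40,0],[0,0,0],30],
    [[11,40,0],[0,0,0],30],
    [[11,40,0],[0,0,0],30],
    [[11,40,0],[0,0,0],30],
    [[11,40,0],[0,0,0],30],
    [[11,40,0],[0,0,0],30],
    [[11,40,0],[0,0,0],30],
    [[11,40,0],[0,0,0],30],
    [[8,30,0],[0,0,0],30],
  ],
)

```text
time: 11.25
eef_pos: [575.8, -228.2, 164.7]
eef_rot: [3.132, -0.244, -0.004]
ft_force: [0.7, 0.4, -2.7]
opening: 44.0
gripper_force: 51.5
```

Emit:
send_rows(
  steps=[
    [[2,12,0],[0,0,0],30],
    [[0,0,10],[0,0,0],30],
    [[0,0,20],[0,0,0],30],
    [[0,0,20],[0,0,0],30],
    [[0,0,15],[0,0,0],30],
    [[0,0,10],[0,0,0],30],
    [[0,0,5],[0,0,0],30],
    [[0,0,0],[0,0,0],30],
    [[0,0,0],[0,0,0],30],
  ],
)

```text
time: 12.15
eef_pos: [577.8, -237.1, 87.0]
eef_rot: [3.132, -0.24, 0.002]
ft_force: [0.6, 0.3, -2.2]
opening: 43.1
gripper_force: 51.6
```

```bash
python3 -c "
from h import *
uv()
for c in('top','side'):
    im=manip.camera(c); hp=proj(c,[[580,-236,70]])[0].astype(int); s=im[hp[1]-50:hp[1]+50,hp[0]-50:hp[0]+50,::-1]
    print(hp)
    cv2.imwrite(f'pics/{c}6.png',cv2.resize(s,(400,400)))
a=cv2.hconcat([cv2.imread('pics/top6.png'),cv2.imread('pics/side6.png')]); cv2.imwrite('pics/both6.png',a)"
```

```text
t 12.15 tool u,v,z [607.3 145.9  87. ] yaw -0.15308971445957492 f [ 0.6  0.3 -2.2] tool z [ 0.001 -0.    -1.   ]
[393 197]
[344 151]
```

View pics/both6.png

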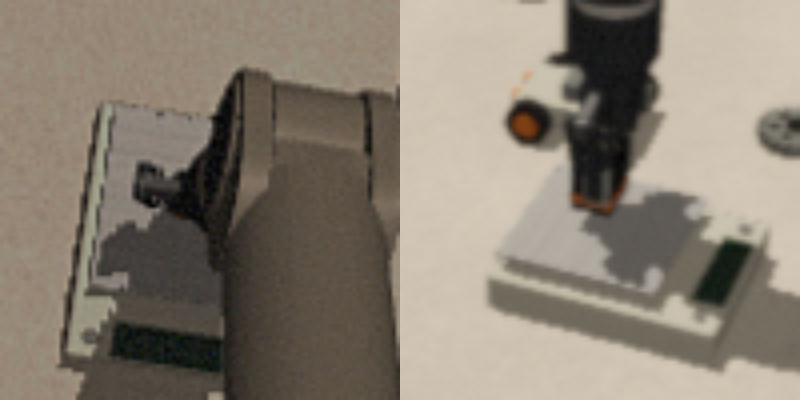

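The module hangs over the pan, clear of its edges. I'll lower it slowly, 2 to 3 mm per row.

Emit:
send_rows(
  steps=[
    [[0,0,4],[0,0,0],30],
    [[0,0,4],[0,0,0],30],
    [[0,0,3],[0,0,0],30],
    [[0,0,3],[0,0,0],30],
    [[0,0,3],[0,0,0],30],
    [[0,0,2],[0,0,0],30],
    [[0,0,2],[0,0,0],30],
    [[0,0,2],[0,0,0],30],
    [[0,0,2],[0,0,0],30],
    [[0,0,0],[0,0,0],30],
    [[0,0,0],[0,0,0],30],
  ],
)

```text
time: 13.35
eef_pos: [577.2, -237.2, 61.4]
eef_rot: [3.132, -0.24, -0.0]
ft_force: [-2.3, 0.7, -0.1]
opening: 43.5
gripper_force: 51.5
```

Emit:
send_rows(
  steps=[
    [[0,0,0.5],[0,0,0],40],
    [[0,0,0],[0,0,0],43],
    [[0,0,0],[0,0,0],46],
    [[0,0,0],[0,0,0],50],
    [[0,0,0],[0,0,0],58],
    [[0,0,0],[0,0,0],70],
    [[0,0,0],[0,0,0],76],
    [[0,0,0],[0,0,0],76],
  ],
  newtons=20,
)

```text
time: 14.15
eef_pos: [577.3, -237.2, 60.8]
eef_rot: [3.132, -0.24, 0.0]
ft_force: [0.1, 0.2, -0.5]
opening: 76.0
gripper_force: 0.0
```

Emit:
send_rows(
  steps=[
    [[0,0,-5],[0,0,0],76],
    [[0,0,-15],[0,0,0],76],
    [[0,0,-20],[0,0,0],76],
    [[0,0,-30],[0,0,0],76],
    [[0,0,-40],[0,0,0],76],
    [[0,0,-40],[0,0,0],76],
    [[-30,0,-20],[0,0,0],76],
    [[-30,0,0],[0,0,0],76],
    [[-30,0,0],[0,0,0],76],
    [[0,0,0],[0,0,0],76],
    [[0,0,0],[0,0,0],76],
  ],
)

```text
time: 15.25
eef_pos: [488.4, -223.6, 232.3]
eef_rot: [3.131, -0.241, 0.003]
ft_force: [0.0, 0.1, -0.1]
opening: 75.6
gripper_force: 0.0
```

```bash
python3 -c "
from h import *
uv()
for c in('top','side'):
    im=manip.camera(c); hp=proj(c,[[580,-236,70]])[0].astype(int); s=im[hp[1]-50:hp[1]+50,hp[0]-50:hp[0]+50,::-1]
    cv2.imwrite(f'pics/{c}7.png',cv2.resize(s,(400,400)))
a=cv2.hconcat([cv2.imread('pics/top7.png'),cv2.imread('pics/side7.png')]); cv2.imwrite('pics/both7.png',a)"
```

```text
t 15.25 tool u,v,z [516.9 146.3 232.3] yaw -0.15365391932537986 f [ 0.   0.1 -0.1] tool z [ 0.002 -0.001 -1.   ]
```

View pics/both7.png

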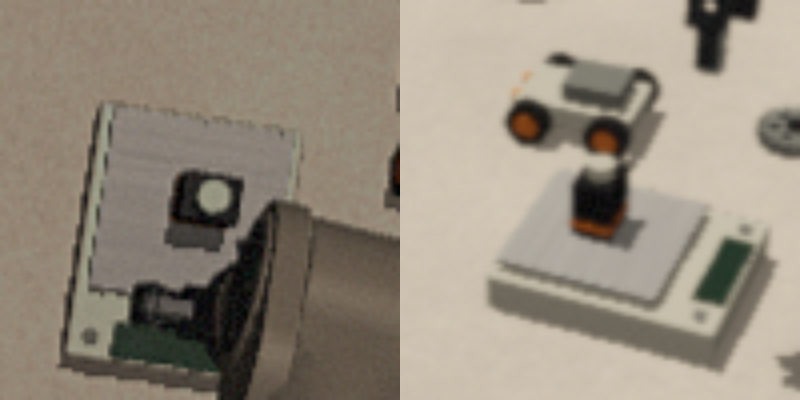

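The module stands upright near the middle of the pan, at (207,200) in the top crop. The gripper is clear and the rover and gear haven't moved.

```bash
python3 -c "
from h import *
print(manip.close_job())"
```

```text
the job is handed in; nothing more can be done
None
```

The drive module is standing upright and released on the scale's pan with the arm clear, and the job is handed in at about 15 s; I found the module by camera through the hole rather than by feel, I couldn't read how far the pan sank, and no verdict came back.

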